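# Unload the glued notebook and put the press weights back on their seats

### The job

The notebook's glued cover has dried under a stack of four weights. Take the stack apart one weight at a time from the top down and put each upright into the round wooden seat that matches its size: the brass knob weight into the smallest seat, then the small, the medium and the large steel disc into the next larger ones, each lying flat on the felt inside the rim. Do not tip a weight over, and leave the notebook where it lies.

Things in the scene. Friction and masses are not known exactly. Their poses are not given: they have to be found in the camera images.
- brass_weight: brass weight with a round knob, top of the stack: 25 mm in diameter and 34 mm high overall; the cylindrical body is the lower part, up to about 19 mm above its underside, with a narrower knob above it, about 100 g (varies by a fifth). Origin: centre of its underside; z up. Grip it round the body, with the fingertips about 7 mm above its underside
- disc_small: small plain steel disc weight, a flat upright cylinder 40 mm in diameter and 22 mm high with a fine groove round its side, about 210 g (varies by a fifth). Origin: centre of its underside; z up through its top. At the start it stands on the medium disc, under the brass weight. Grip it across the diameter by its upper half
- disc_medium: medium plain steel disc weight, a flat upright cylinder 52 mm in diameter and 22 mm high with a fine groove round its side, about 360 g (varies by a fifth). Origin: centre of its underside; z up through its top. At the start it stands on the large disc, under the small disc. Grip it across the diameter by its upper half
- disc_large: large plain steel disc weight, a flat upright cylinder 64 mm in diameter and 24 mm high with a fine groove round its side, about 580 g (varies by a fifth). Origin: centre of its underside; z up through its top. At the start it stands on the notebook, at the bottom of the stack. Grip it across the diameter by its upper half
- seat_brass: round dark wooden seat for the brass weight (the smallest), fixed to the desk: a shallow dish 49 mm across outside and 8 mm high; its flat grey felt floor is 41 mm across and lies 5 mm above the desk, so the rim stands 3 mm above the floor. Origin: centre of the underside, on the desk; z up. The seats change places from start to start
- seat_small: round dark wooden seat for the small disc (second smallest), fixed to the desk: a shallow dish 64 mm across outside and 8 mm high; its flat grey felt floor is 56 mm across and lies 5 mm above the desk, so the rim stands 3 mm above the floor. Origin: centre of the underside, on the desk; z up. The seats change places from start to start
- seat_medium: round dark wooden seat for the medium disc (second largest), fixed to the desk: a shallow dish 76 mm across outside and 8 mm high; its flat grey felt floor is 68 mm across and lies 5 mm above the desk, so the rim stands 3 mm above the floor. Origin: centre of the underside, on the desk; z up. The seats change places from start to start
- seat_large: round dark wooden seat for the large disc (the largest), fixed to the desk: a shallow dish 88 mm across outside and 8 mm high; its flat grey felt floor is 80 mm across and lies 5 mm above the desk, so the rim stands 3 mm above the floor. Origin: centre of the underside, on the desk; z up. The seats change places from start to start
- notebook: closed dark hard-cover notebook, 148 x 106 mm and 12 mm thick, lying flat and loose on the desk under the stack; its 148 mm side runs along its own x. Origin: centre of its underside; z up

How it is judged:
By the outcome, as a careful person would: the job done as asked, in the order asked, and still so for the second after the job is handed in, with the robot touching nothing.
It also fails if it takes over 96 s, if anything falls off the work surface, if the arm or the gripper's body presses on something with over 40 N, if the wrist force passes 120 N, or if a joint passes its speed limit or range.

### The arm

A 6-joint arm with a two-finger parallel gripper is mounted at the origin on the work surface; the furniture and walls round the work are solid. World frame = base frame: x ahead of the robot, y to its left, z up, the work surface at z = 0. Lengths are in m, angles in degrees, forces in N, time in s.
With the tool pointing down it reaches from about 0.275 to 0.825 m from the base axis. Payload 4.9 kg.
Tool frame: the origin (TCP) lies at the very end of the fingers, on their centre line; the grasp point (between the pads) lies 19 mm behind it (ctrl.grip_point_offset is the distance from the TCP to the grasp point, in m); z points along the fingers, y is the line along which they close (so a half turn about z gives the same grasp; the last joint's range is limited). The gripper opens to 85 mm and grips with 20 to 120 N. Pads are 22 mm wide; open, the fingers measure 114 mm over their backs; the gripper's body (76 mm by 85 mm) begins 54 mm behind the grasp point. The pads swing forward as they close: fully open they stand 13 mm farther back than shut.
Start: joints at [60.951, 18.69, -11.035, 60.275, 0, 82.311], TCP at [0.2, 0.512, 0.231] pointing down, gripper open.
Joint ranges: [-152.03, 152.03], [-55.5, 102.48], [-74.3, 77.21], [-110.64, 120.58], [-84.22, 78.4], [-180, 180]. Speed limits (degrees/s): [147.25, 147.25, 180, 180, 180, 180].

### API

Orientations are given as [roll, pitch, yaw] about the fixed x, y, z axes, in that order (R = Rz(yaw) Ry(pitch) Rx(roll)).
In Python, from cell import ctrl gives the robot as it stands. The module is installed in compiled form; this text tells all that it offers.
- The arm moves only by the tool drive_tool, never from a script. Its argument "deltas" is text: rows parted by semicolons, each of 5 numbers parted by spaces: the shift along the tool's x, y, z in cm, then the turn about the tool's z in degrees, then the closure, from 0 (fully open) to 1 (shut). In form: dx dy dz roll grip; .... A call has 1 to 10 rows; each row shifts and turns the commanded pose from where the row before left it, along the tool's axes as they then stand; what a row does not reach is not made up. A row lasts 1/12 s, in which the tool goes at most 41.7 mm and 7.16 degrees, less where a joint would pass 70% of its speed; a pose out of reach is approached as far as the arm can. A call is refused whole if a number of a shift passes 4.17 or a number of a turn 7.16, either way. A call with a gripper value outside its range is refused whole. The fingers move at their own pace and stop on an object; "force" is the grip in N (left out, the last holds). Time passes only in rows, so rows that do not move let the fingers close. It gives the time, the measured TCP pose, the force, the opening and the grip force at its end, in the units of the state.
- ctrl.observe(): the state, without advancing time (a new reading comes with each control period).
- ctrl.get_image(name): name is "scene" or "top"; returns the picture (420x560x3 uint8, red, green, blue); there is no depth.
- ctrl.camera_params(name): a dict with "fx", "fy", "cx", "cy" (pixels), "k1" (the pictures are not rectified: a ray, as slopes to the right and down, at radius r is drawn at 1 + k1 r^2 times it, then the intrinsics apply), "R" (3x3) and "t" (3): a world point X has camera coordinates R X + t. Camera axes: x right, y down, z forward; pixel columns grow to the right and rows downward; lengths in m; the calibration is good to about 2 mm. A picture is of the moment at which its call begins. camera_params takes no time and is no camera call.
- ctrl.sign_off(): hands the job in; it is judged then, once.
Trained networks look in the newest picture that a camera, given by its name, has taken for a name from the list of things; names that differ only in an ending like _2 or _b are one class to them, and where a whole thing is asked for, a point or a joint stands for the part that bears it (a point fixed in the world has none). Each returns a list of dicts, best first, with "confidence" (0 to 1); they miss things now and then, are a little off and sometimes report something else, mostly with a low value. They report only what shows in the picture. A call takes as long as a camera call.
- ctrl.spot_in(thing, camera): "extent" ([left, top, right, bottom] in pixels, round what is visible of it).
The state is a dict: "time": time; "joints": joint angles; "qvel": joint speeds; "joint_torque": joint torques, N m; "position": TCP position; "ee_rot": TCP orientation; "contact_force": force on the tool from outside, world axes, zero at the start; "wrist_torque": the same for the moment, N m; "opening": finger opening in m; "gripper_force": force on a finger pad.
Only numpy, scipy, OpenCV 4.12 (cv2) and the standard library are available. Lean on these libraries where they do the work, as an engineer would, in place of code of your own. Each camera call takes 0.05 s, during which the arm holds its last target. There are 200 camera calls.

## Working session

There is one attempt and no reset: what is moved stays moved. The work goes in short steps, Python scripts to look and compute and a tool call to move; the robot and the scene stay as the last step left them, time stands still between calls to the robot, and variables do not carry over. Pictures are saved under pics/ and viewed, at most 14 in all, crops included, and the job is handed in when it is done.

Besides the shell and the picture viewer there is one more tool, called as name(argument=value, ...) on one line, values as JSON. drive_tool: Moves the arm, as the interface text tells. Its arguments: {"type":"object","properties":{"deltas":{"type":"string"},"force":{"type":"number"}},"required":["deltas"]}

```bash
mkdir -p pics; cat > h.py <<'E'
import numpy as np, cv2
from cell import ctrl
def ray(cam,u,v):
    p=ctrl.camera_params(cam);d=np.array([(u-p["cx"])/p["fx"],(v-p["cy"])/p["fy"]])
    s=d.copy()
    for _ in range(20): s=d/(1+p["k1"]*(s@s))
    R=np.array(p["R"]);t=np.array(p["t"])
    return -R.T@t, R.T@np.array([s[0],s[1],1])
def at(cam,u,v,z):
    c,d=ray(cam,u,v);return c+d*(z-c[2])/d[2]
def proj(cam,X):
    p=ctrl.camera_params(cam);c=np.array(p["R"])@X+np.array(p["t"]);s=c[:2]/c[2];s=s*(1+p["k1"]*(s@s))
    return s*[p["fx"],p["fy"]]+[p["cx"],p["cy"]]
def shot(cam,n):
    im=ctrl.get_image(cam);cv2.imwrite(f"pics/{n}.png",cv2.cvtColor(im,cv2.COLOR_RGB2BGR));return im
E
python3 - <<'E'
from h import *
for c in("top","scene"):
    shot(c,c+"0")
    print(c,ray(c,280,210))
    for n in["brass_weight","disc_small","disc_medium","disc_large","seat_brass","seat_small","seat_medium","seat_large","notebook"]:
        for d in ctrl.spot_in(n,c)[:2]:
            e=d["extent"];print(n,round(d["confidence"],2),np.round(e),np.round(at(c,(e[0]+e[2])/2,(e[1]+e[3])/2,0.008),4))
print(ctrl.observe())
E
```

```text
top (array([ 0.29301874, -0.04256544,  0.99242206]), array([ 0.20934306,  0.031694  , -0.97740858]))
brass_weight 0.51 [189. 210. 218. 243.] [0.4497 0.1501 0.008 ]
brass_weight 0.47 [189. 212. 203. 227.] [0.4643 0.1691 0.008 ]
disc_small 0.66 [191. 208. 211. 230.] [0.4661 0.1576 0.008 ]
disc_medium 0.45 [189. 215. 215. 237.] [0.451  0.1528 0.008 ]
disc_large 0.65 [191. 210. 218. 244.] [0.4487 0.1475 0.008 ]
seat_brass 0.91 [307. 172. 330. 195.] [ 0.5724 -0.0882  0.008 ]
seat_small 0.72 [359. 261. 389. 292.] [ 0.3814 -0.2249  0.008 ]
seat_small 0.65 [178. 198. 250. 258.] [0.449 0.127 0.008]
seat_medium 0.7 [272. 224. 310. 256.] [ 0.4401 -0.0408  0.008 ]
seat_medium 0.34 [187. 216. 216. 234.] [0.4527 0.1542 0.008 ]
seat_large 0.7 [201. 148. 235. 189.] [0.5823 0.136  0.008 ]
notebook 0.95 [177. 198. 250. 254.] [0.4528 0.1289 0.008 ]
scene (array([-0.11377689,  0.49561473,  0.58394651]), array([ 0.63717361, -0.55402378, -0.53599144]))
brass_weight 0.64 [198. 242. 218. 263.] [0.5523 0.0917 0.008 ]
disc_small 0.74 [195. 250. 224. 279.] [0.5209 0.1098 0.008 ]
disc_small 0.6 [152. 242. 204. 
[... 690 characters left out ...]
17 0.108 0.008]
{'time': 1.0, 'joints': array([ 6.09530327e+01,  1.86884993e+01, -1.10353464e+01,  6.02741880e+01,
       -1.27051016e-03,  8.23106831e+01]), 'qvel': array([-0.02506674, -0.04004857, -0.05330165,  0.01560559, -0.02212838,
       -0.02626689]), 'joint_torque': array([-2.01688331e-04, -4.43331993e+01,  2.62764198e+01,  1.06201431e-03,
       -2.34288873e-04, -3.00899679e-06]), 'position': array([0.20031263, 0.51225015, 0.23129281]), 'ee_rot': array([1.79998221e+02, 1.52217423e-03, 1.58642350e+02]), 'contact_force': array([ 0.50590643, -0.08741268,  0.50006045]), 'wrist_torque': array([ 0.01255767, -0.03210354, -0.03172345]), 'gripper_force': 0.0, 'opening': 0.08539979534710176}
```

View pics/top0.png

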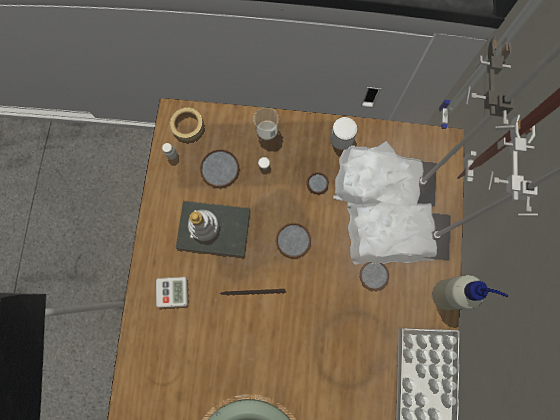

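View pics/scene0.png

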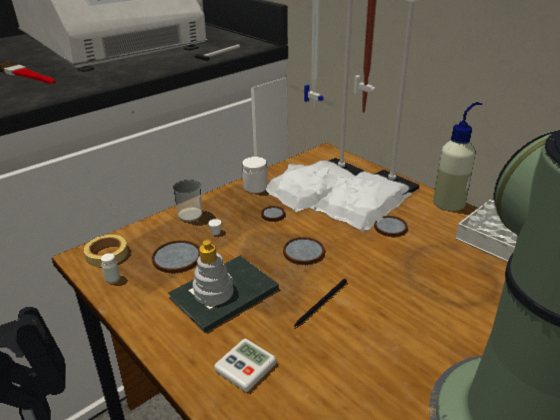

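```bash
python3 - <<'E'
from h import *
a=cv2.imread("pics/top0.png")[140:300,165:405];b=cv2.imread("pics/scene0.png")[225:325,155:295]
cv2.imwrite("pics/ct.png",cv2.resize(a,(780,520),interpolation=cv2.INTER_CUBIC))
cv2.imwrite("pics/cs.png",cv2.resize(b,(784,560),interpolation=cv2.INTER_CUBIC))
E
```

```text
(no output)
```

View pics/ct.png

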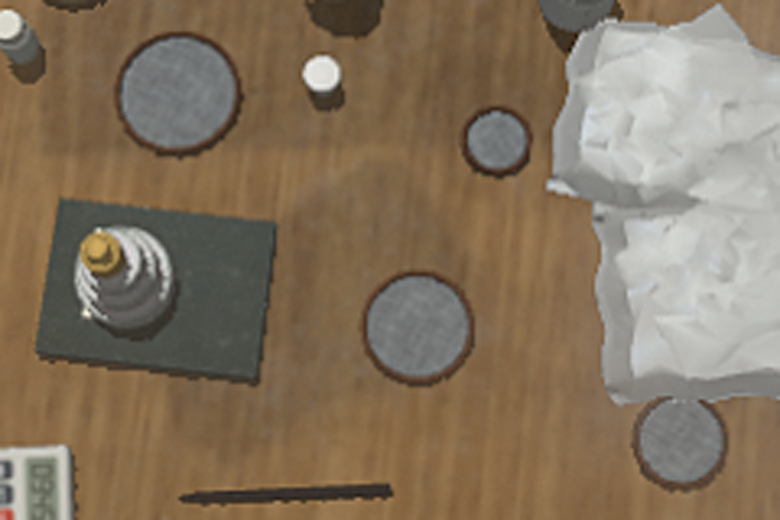

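View pics/cs.png

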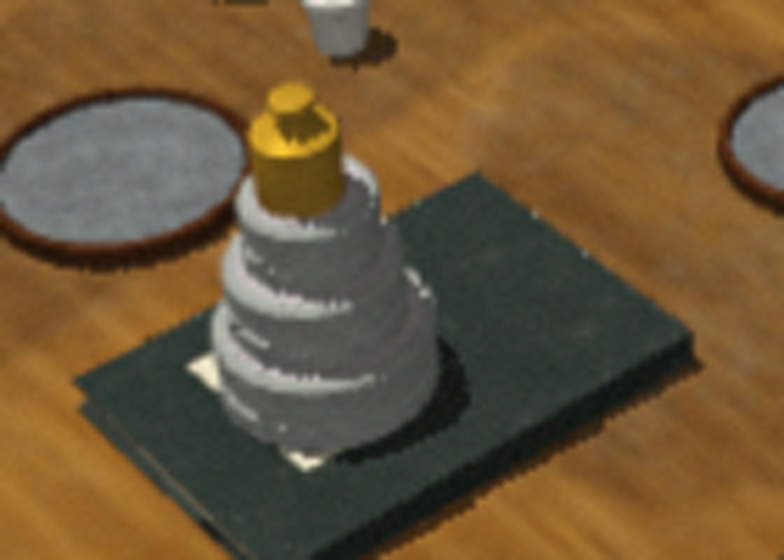

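```bash
python3 - <<'E'
from h import *
im=cv2.imread("pics/top0.png");hsv=cv2.cvtColor(im,cv2.COLOR_BGR2HSV)
# grey felt blobs -> undistorted floor positions at z=.005, circle fit
for n,(u,v),r in[("L",(220,169),40),("B",(318,183.5),20.5),("M",(293.6,240.6),34),("S",(374.2,276.3),28)]:
    m=np.zeros(im.shape[:2],np.uint8);m[hsv[...,1]<60]=255
    k=np.zeros_like(m);cv2.circle(k,(round(u),round(v)),int(r/2.15*1.05)+2,255,-1);m&=k
    nl,lab,st,ce=cv2.connectedComponentsWithStats(m);i=lab[int(v),int(u)]
    print(n,ce[i],st[i],np.round(at("top",*ce[i],.005),4))
print("sceneseats",[np.round(at("scene",u,v,.006),4) for u,v in[(305.5,250.5),(177,256.5),(273,213.5),(390.5,226.5)]])
print("knob top",at("top",165+100/3.25,140+248/3.25,.114),at("scene",155+292/5.6,225+93/5.6,.114))
print("body top",at("scene",155+295/5.6,225+132/5.6,.099))
# gold mask
for c in("top","scene"):
    b=cv2.imread(f"pics/{c}0.png");h=cv2.cvtColor(b,cv2.COLOR_BGR2HSV);m=((h[...,1]>150)&(h[...,0]>18)&(h[...,0]<32)&(h[...,2]>60)).astype(np.uint8)
    x0,x1,y0,y1=(185,215,205,235) if c=="top" else (195,222,235,268)
    ys,xs=np.nonzero(m[y0:y1,x0:x1]);u,v=xs.mean()+x0,ys.mean()+y0;print(c,len(xs),u,v,xs.min()+x0,xs.max()+x0,ys.min()+y0,ys.max()+y0,at(c,u,v,.095))
E
```

```text
L [219.18743563 167.82801236] [202 151  36  35 971] [0.5857 0.1348 0.005 ]
B [317.45348837 182.5620155 ] [309 174  18  18 258] [ 0.5751 -0.0861  0.005 ]
M [293.01419355 240.04      ] [278 225  31  31 775] [ 0.4418 -0.0456  0.005 ]
S [374.22550832 274.75970425] [362 261  26  28 541] [ 0.3856 -0.2255  0.005 ]
sceneseats [array([ 0.4386, -0.0447,  0.006 ]), array([0.5822, 0.138 , 0.006 ]), array([ 0.573 , -0.0826,  0.006 ]), array([ 0.3832, -0.2197,  0.006 ])]
knob top [0.45122124 0.14718894 0.114     ] [0.45297084 0.15095589 0.114     ]
body top [0.45533255 0.14986648 0.099     ]<stdin>:16: RuntimeWarning: Mean of empty slice.
  ret = ret.dtype.type(ret / rcount)
Traceback (most recent call last):
ValueError: zero-size array to reduction operation minimum which has no identity
```

drive_tool(deltas="-2 -1.4 0 0 0;-3 -2 0 0 0;-3.5 -2.3 0 0 0;-3.5 -2.3 0 0 0;-3.5 -2.3 0 0 0;-3.5 -2.3 0 0 0;-3.5 -2.3 0 0 0;-3.5 -2.3 0 0 0;-3.5 -2.3 0 0 0;-3 -2 0 0 0", force=40)

```text
time: 1.83
position: [0.4251, 0.1926, 0.2316]
ee_rot: [180.0, 0.1, 158.6]
contact_force: [0.4, 0.1, 0.4]
opening: 0.0854
gripper_force: 0.0
```

drive_tool(deltas="-2.5 -1.8 0 0 0;-1.76 -1.3 0 0 0;0 0 0 6.86 0.3;0 0 0 6.86 0.3;0 0 0 6.86 0.3;0 0 0 6.86 0.3;0 0 0 6.86 0.3;0 0 0 6.86 0.3;0 0 0 6.86 0.3;0 0 0 6.86 0.3")

```text
time: 2.67
position: [0.4522, 0.1505, 0.2313]
ee_rot: [180.0, 0.0, 103.4]
contact_force: [0.2, -0.9, -0.6]
opening: 0.0599
gripper_force: 0.0
```

drive_tool(deltas="0 0 0 6.86 0.3;0 0 0 6.9 0.3;0 0 1.5 0 0.3;0 0 2 0 0.3;0 0 2 0 0.3;0 0 1.5 0 0.3;0 0 0 0 0.3;0 0 0 0 0.3;0 0 0 0 0.3;0 0 0 0 0.3")

```text
time: 3.5
position: [0.4532, 0.1506, 0.1625]
ee_rot: [179.9, -0.0, 90.0]
contact_force: [-0.6, -0.4, 0.2]
opening: 0.0597
gripper_force: 0.0
```

```bash
python3 - <<'E'
from h import *
a=shot("top","t1")[180:260,160:260];b=shot("scene","s1")[190:310,160:270]
o=np.hstack([cv2.resize(a,(400,400),interpolation=2),cv2.resize(b,(367,400),interpolation=2)])
cv2.imwrite("pics/c1.png",o[...,::-1])
E
```

```text
(no output)
```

View pics/c1.png

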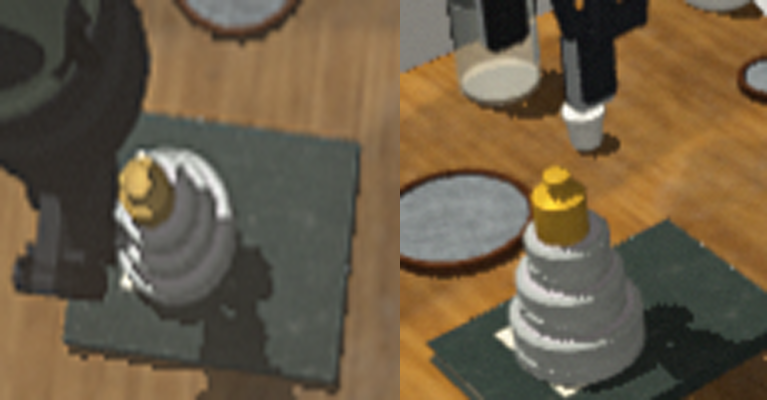

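```bash
python3 - <<'E'
from h import *
for z in(.1625,.1685,.114):print(proj("scene",np.array([.4532,.1506,z])), proj("top",np.array([.4532,.1506,z])))
for s in(-.037,.037):print(proj("scene",np.array([.4532+s,.1506,.1685])))
print(proj("scene",np.array([.4532,.1506,.080])))
E
```

```text
[204.43880943 214.73825402] [189.21689886 209.84103141]
[204.07715162 211.3128167 ] [188.56304315 209.14579481]
[207.24979873 241.44921919] [194.19454654 215.13003595]
[218.88943002 221.57148949]
[190.13171421 201.65982834]
[209.10891822 259.20038487]
```

drive_tool(deltas="0 0 1.5 0 0.3;0 0 2.5 0 0.3;0 0 2 0 0.3;0 0 1.2 0 0.3;0 0 0.4 0 0.3;0 0 0 0 0.6;0 0 0 0 0.9;0 0 0 0 0.9;0 0 0 0 0.9;0 0 0 0 0.9")

```text
time: 4.43
position: [0.4534, 0.1507, 0.0866]
ee_rot: [179.8, -0.0, 90.0]
contact_force: [-0.8, 0.1, 6.3]
opening: 0.0232
gripper_force: 39.5
```

drive_tool(deltas="0 0 -0.4 0 0.9;0 0 -0.8 0 0.9;0 0 -1.2 0 0.9;0 0 -1.6 0 0.9;0 0 -2 0 0.9;0 0 -1 0 0.9;0 0 0 0 0.9")

```text
time: 5.02
position: [0.4538, 0.1508, 0.158]
ee_rot: [179.8, -0.0, 90.0]
contact_force: [0.5, 0.4, -0.7]
opening: 0.0231
gripper_force: 39.4
```

```bash
python3 - <<'E'
from h import *
a=shot("top","t2")[180:260,160:260];b=shot("scene","s2")[190:310,160:270]
o=np.hstack([cv2.resize(a,(400,320),interpolation=2),cv2.resize(b,(293,320),interpolation=2)])
cv2.imwrite("pics/c2.png",o[...,::-1]);print(ctrl.observe()["opening"])
E
```

```text
0.02291825458513693
```

View pics/c2.png

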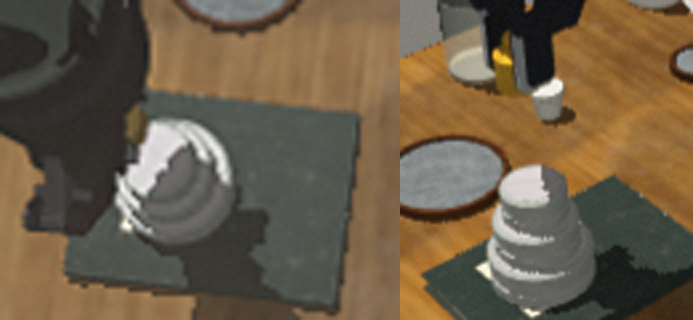

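drive_tool(deltas="-1 0.5 0 0 0.9;-2 1 0 0 0.9;-2.6 1.3 0 0 0.9;-3 1.5 0 0 0.9;-3 1.5 0 0 0.9;-3 1.5 0 0 0.9;-3 1.5 0 0 0.9;-2.8 1.4 0 0 0.9;-2.2 1.2 0 0 0.9;-1 0.6 0 0 0.9")

```text
time: 5.95
position: [0.5729, -0.0895, 0.1539]
ee_rot: [-179.9, 0.1, 89.8]
contact_force: [0.2, 0.7, -0.5]
opening: 0.0228
gripper_force: 39.4
```

drive_tool(deltas="0 0 1.2 0 0.9;0 0 2.2 0 0.9;0 0 2.6 0 0.9;0 0 2.4 0 0.9;0 0 2 0 0.9;0 0 1.2 0 0.9;0 0 0.6 0 0.9;0 0 0 0 0.9;0 0 0 0 0.9")

```text
time: 6.7
position: [0.5719, -0.0855, 0.0331]
ee_rot: [-180.0, -0.0, 90.0]
contact_force: [0.2, -0.1, -0.8]
opening: 0.0229
gripper_force: 39.4
```

```bash
python3 - <<'E'
from h import *
a=shot("top","t3")[150:230,260:360];b=shot("scene","s3")[150:240,220:330]
o=np.hstack([cv2.resize(a,(400,320),interpolation=2),cv2.resize(b,(391,320),interpolation=2)])
cv2.imwrite("pics/c3.png",o[...,::-1]);print(ctrl.observe()["opening"])
E
```

```text
0.023491898678720317
```

View pics/c3.png

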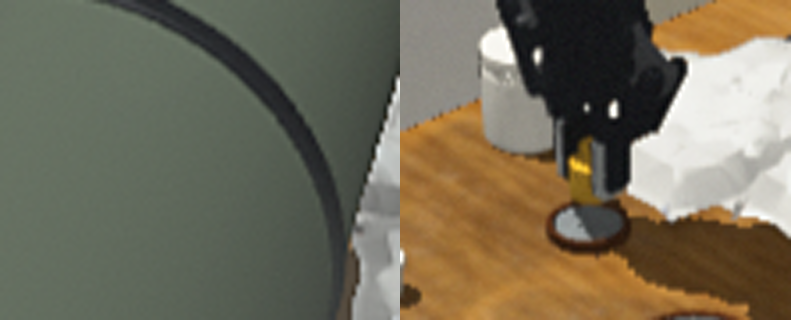

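drive_tool(deltas="0 0.2 0.8 0 0.9;0 0 0.7 0 0.9;0 0 0.4 0 0.9;0 0 0.1 0 0.9;0 0 0 0 0.9;0 0 0 0 0.9")

```text
time: 7.3
position: [0.5741, -0.0855, 0.0131]
ee_rot: [-180.0, -0.0, 90.0]
contact_force: [-0.3, 0.0, -1.2]
opening: 0.023
gripper_force: 39.4
```

drive_tool(deltas="0 0 0.1 0 0.9;0 0 0 0 0.9;0 0 0.05 0 0.9;0 0 0 0 0.9")

```text
time: 7.63
position: [0.5743, -0.0856, 0.0119]
ee_rot: [180.0, 0.0, 90.0]
contact_force: [-0.3, -0.3, -0.3]
opening: 0.0233
gripper_force: 39.4
```

drive_tool(deltas="0 0 0.05 0 0.9;0 0 0 0 0.7;0 0 0 0 0.65;0 0 0 0 0.6;0 0 0 0 0.55;0 0 0 0 0.5;0 0 0 0 0.5;0 0 -0.5 0 0.5;0 0 -1.5 0 0.5;0 0 -3 0 0.5")

```text
time: 8.47
position: [0.5714, -0.0848, 0.0591]
ee_rot: [-179.6, -0.1, 90.0]
contact_force: [0.2, -0.3, -0.2]
opening: 0.0427
gripper_force: 0.0
```

drive_tool(deltas="0 0 -3.5 0 0.5;0 0 -3.5 0 0.4;1 -0.5 -2 0 0.3;2.2 -1.1 0 0 0.3;2.8 -1.4 0 0 0.3;3 -1.5 0 0 0.3;3 -1.5 0 0 0.3;3 -1.5 0 0 0.3;3 -1.5 0 0 0.3;3 -1.5 0 0 0.3")

```text
time: 9.3
position: [0.4683, 0.1257, 0.1518]
ee_rot: [180.0, -0.0, 90.0]
contact_force: [0.2, 0.2, -0.4]
opening: 0.0598
gripper_force: 0.0
```

```bash
python3 - <<'E'
from h import *
a=shot("top","t4")[150:250,170:350];b=shot("scene","s4")[190:310,160:310]
o=np.hstack([cv2.resize(a,(400,222),interpolation=2),cv2.resize(b,(278,222),interpolation=2)])
o=cv2.resize(o,(800,262))
cv2.imwrite("pics/c4.png",o[...,::-1]);print(ctrl.observe()["position"])
E
```

```text
[0.46643921 0.12777111 0.15159897]
```

View pics/c4.png

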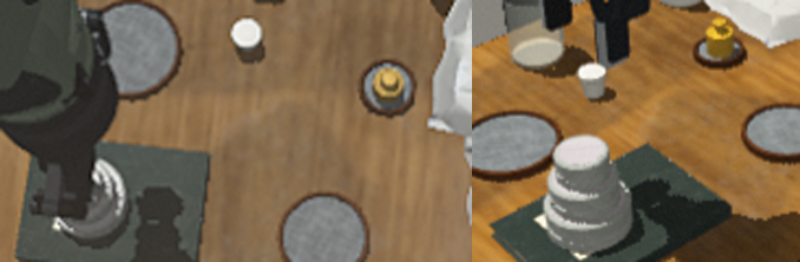

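drive_tool(deltas="1.2 -0.8 0 0 0.3;1 -0.65 0 0 0.3;0 0 0 -7 0.3;0 0 0 -7 0.3;0 0 0 -7 0.3;0 0 0 -7 0.3;0 0 0 -7 0.3;0 0 0 -7 0.3;0 0 0 -7 0.3;0 0 0 -7 0.3")

```text
time: 10.23
position: [0.455, 0.146, 0.1515]
ee_rot: [-180.0, 0.0, 146.3]
contact_force: [0.6, -0.1, 0.3]
opening: 0.06
gripper_force: 0.0
```

drive_tool(deltas="0 0 0 -7 0.3;0 0 0 -7 0.3;0 0 0 -7 0.3;0 0 0 -7 0.3;0 0 0.7 -6 0.3;0 0 1.5 0 0.3;0 0 1.5 0 0.3;0 0 1 0 0.3;0 0 0.3 0 0.3;0 0 0 0 0.3")

```text
time: 11.07
position: [0.4543, 0.146, 0.1007]
ee_rot: [-180.0, -0.1, 180.0]
contact_force: [0.2, 0.3, 0.0]
opening: 0.0597
gripper_force: 0.0
```

```bash
python3 - <<'E'
from h import *
b=shot("scene","s5")[200:320,150:310]
cv2.imwrite("pics/c5.png",cv2.resize(b,(800,600),interpolation=2)[...,::-1]);print(ctrl.observe()["position"],at("scene",210.7,259.2,.08))
E
```

```text
[0.45475326 0.1461785  0.10134659] [0.45151888 0.14877226 0.08      ]
```

View pics/c5.png

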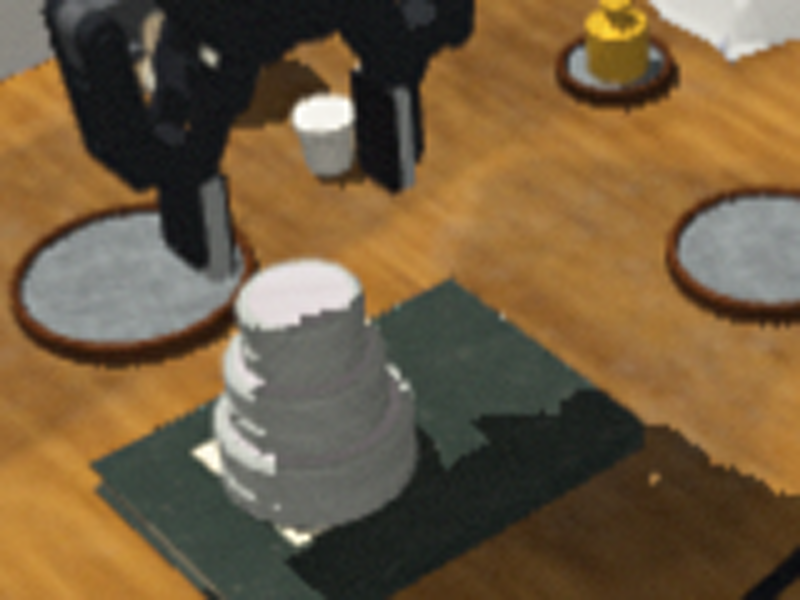

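drive_tool(deltas="0.25 0.3 0 0 0.3;0 0 1 0 0.3;0 0 1.2 0 0.3;0 0 0.9 0 0.3;0 0 0.4 0 0.3;0 0 0 0 0.4;0 0 0 0 0.5;0 0 0 0 0.6;0 0 0 0 0.75;0 0 0 0 0.75", force=50)

```text
time: 11.95
position: [0.4525, 0.1497, 0.067]
ee_rot: [180.0, 0.1, -180.0]
contact_force: [-1.5, -0.2, 5.5]
opening: 0.0383
gripper_force: 50.1
```

```bash
python3 - <<'E'
from h import *
print(at("scene",210.8,274.4,.058),at("scene",213,285,.036))
E
```

```text
[0.44426942 0.15584591 0.058     ] [0.44361444 0.15424172 0.036     ]
```

drive_tool(deltas="0 0 -0.3 0 0.75;0 0 -0.8 0 0.75;0 0 -1.3 0 0.75;0 0 -1.8 0 0.75;0 0 -1.8 0 0.75;0 -0.8 -1 0 0.75;0.3 -1.8 0 0 0.75;0.5 -2.8 0 0 0.75;0.6 -3.2 0 0 0.75;0.6 -3.2 0 0 0.75")

```text
time: 12.78
position: [0.4317, 0.0301, 0.1365]
ee_rot: [-180.0, 0.0, -179.9]
contact_force: [0.9, -0.8, -1.8]
opening: 0.0379
gripper_force: 50.5
```

drive_tool(deltas="0.6 -3.2 0 0 0.75;0.6 -3.2 0 0 0.75;0.6 -3.2 0 0 0.75;0.6 -3.2 0 0 0.75;0.6 -3.2 0 0 0.75;0.6 -3.2 0 0 0.75;0.6 -2.8 0 0 0.75;0.4 -2 0 0 0.75;0 -1 0 0 0.75;0 0 0 0 0.75")

```text
time: 13.62
position: [0.3861, -0.2208, 0.1365]
ee_rot: [-179.9, 0.0, 179.8]
contact_force: [0.0, 0.2, -2.6]
opening: 0.0378
gripper_force: 50.6
```

drive_tool(deltas="0.2 -0.2 1 0 0.75;0 0 2 0 0.75;0 0 2.5 0 0.75;0 0 2.2 0 0.75;0 0 1.2 0 0.75;0 0 0.6 0 0.75;0 0 0 0 0.75;0 0 0 0 0.75")

```text
time: 14.28
position: [0.3844, -0.2199, 0.0416]
ee_rot: [180.0, -0.0, -179.9]
contact_force: [0.8, -0.5, -2.7]
opening: 0.0376
gripper_force: 50.6
```

```bash
python3 - <<'E'
from h import *
b=shot("scene","s6")[160:280,330:490]
cv2.imwrite("pics/c6.png",cv2.resize(b,(640,480),interpolation=2)[...,::-1])
X=ctrl.observe()["position"];print(X,proj("scene",[X[0],X[1],X[2]-.009]),proj("scene",[X[0],X[1],.005]))
E
```

```text
[ 0.38480557 -0.22037964  0.04195747] [391.43256879 214.35546248] [390.03865125 226.44697538]
```

View pics/c6.png

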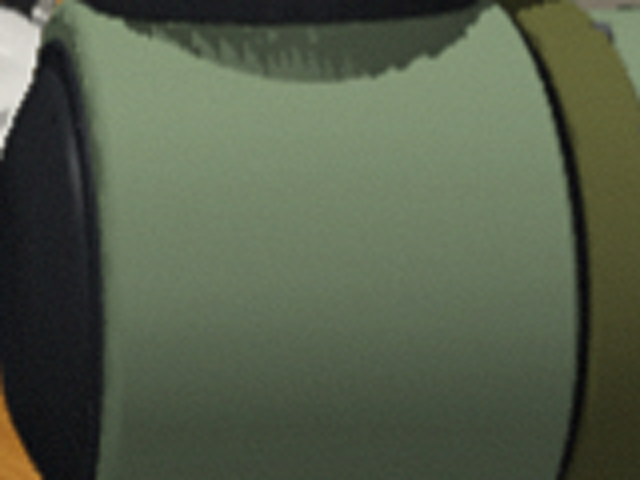

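drive_tool(deltas="0 -0.25 0.8 0 0.75;0 0 1 0 0.75;0 0 0.6 0 0.75;0 0 0.2 0 0.75;0 0 0.1 0 0.75;0 0 0 0 0.75;0 0 0 0 0.75")

```text
time: 14.92
position: [0.3844, -0.2232, 0.0145]
ee_rot: [-180.0, 0.0, 180.0]
contact_force: [0.1, 0.3, -2.1]
opening: 0.0375
gripper_force: 50.6
```

drive_tool(deltas="0 0 0.05 0 0.75;0 0 0.05 0 0.75;0 0 0.05 0 0.75;0 0 0 0 0.75;0 0 0 0 0.75")

```text
time: 15.33
position: [0.3845, -0.2233, 0.0136]
ee_rot: [-180.0, 0.0, -180.0]
contact_force: [-1.5, 1.4, 7.9]
opening: 0.0379
gripper_force: 51.6
```

drive_tool(deltas="0 0 0 0 0.55;0 0 0 0 0.5;0 0 0 0 0.45;0 0 0 0 0.4;0 0 0 0 0.4;0 0 -1 0 0.4;0 0 -2.5 0 0.4;0 0 -3.5 0 0.4;0 0 -3.5 0 0.4;-0.2 1.5 -1.5 0 0.3")

```text
time: 16.17
position: [0.3882, -0.211, 0.1367]
ee_rot: [-179.7, 0.3, 179.9]
contact_force: [1.5, -0.1, 0.8]
opening: 0.0599
gripper_force: 0.0
```

drive_tool(deltas="-0.5 2.8 0 0 0.2;-0.6 3.3 0 0 0.2;-0.6 3.3 0 0 0.2;-0.6 3.3 0 0 0.2;-0.6 3.3 0 0 0.2;-0.6 3.3 0 0 0.2;-0.6 3.3 0 0 0.2;-0.6 3.3 0 0 0.2;-0.5 3.3 0 0 0.2;0 0 0 0 0.2")

```text
time: 17.0
position: [0.4388, 0.0887, 0.1329]
ee_rot: [179.9, 0.1, -179.6]
contact_force: [0.2, -0.5, -0.0]
opening: 0.0683
gripper_force: 0.0
```

```bash
python3 - <<'E'
from h import *
b=shot("scene","s7")[195:315,170:270];a=shot("top","t7")[165:305,190:410]
o=np.hstack([cv2.resize(b,(370,444),interpolation=2),cv2.resize(a,(430,274),interpolation=2)[:444] if 0 else cv2.copyMakeBorder(cv2.resize(a,(430,274),interpolation=2),0,170,0,0,0)])
cv2.imwrite("pics/c7.png",o[...,::-1])
X=ctrl.observe()["position"];print(X)
E
```

```text
[0.43798937 0.0848987  0.13258974]
```

View pics/c7.png

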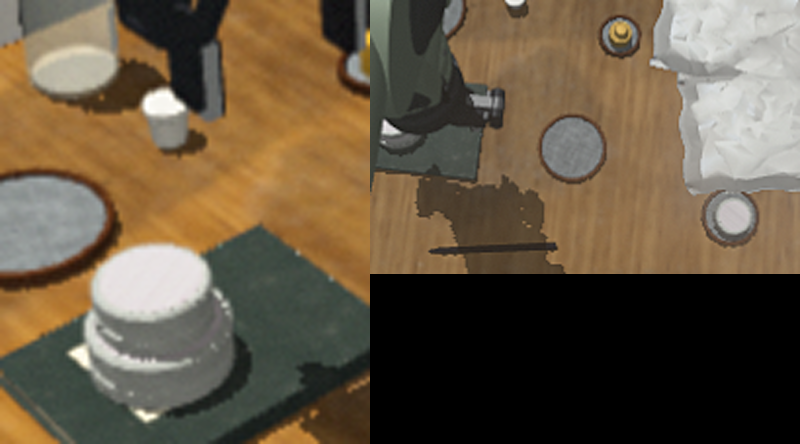

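```bash
python3 - <<'E'
from h import *
im=cv2.imread("pics/s7.png");m=(cv2.cvtColor(im,cv2.COLOR_BGR2HSV)[...,2]>195).astype(np.uint8)
k=np.zeros_like(m);k[255:290,190:230]=m[255:290,190:230]
n,l,st,ce=cv2.connectedComponentsWithStats(k);i=l[271,211];print(st[i],ce[i],at("scene",*ce[i],.058),at("scene",210.8,271.5,.058),proj("scene",np.array([.452,.15,.058])))
E
```

```text
[195 260  31  21 492] [210.03658537 270.19512195] [0.45363963 0.15073268 0.058     ] [0.45014789 0.15172004 0.058     ] [211.01928143 270.48079279]
```

drive_tool(deltas="-0.4 1.8 0 0 0.1;-0.5 2.2 0 0 0.1;-0.5 1.8 0 0 0.1;0 0.8 0 0 0.1;0 0 1.5 0 0.1;0 0 2.5 0 0.1;0 0 1.6 0 0.1;0 0 0 0 0.1;0 0 0 0 0.1", force=70)

```text
time: 17.85
position: [0.4512, 0.1487, 0.0763]
ee_rot: [-180.0, -0.2, 179.9]
contact_force: [0.4, 0.2, 0.8]
opening: 0.077
gripper_force: 0.0
```

drive_tool(deltas="-0.1 0.2 1 0 0.1;0 0 1.2 0 0.1;0 0 0.7 0 0.1;0 0 0.3 0 0.1;0 0 0 0 0.2;0 0 0 0 0.3;0 0 0 0 0.4;0 0 0 0 0.6;0 0 0 0 0.6;0 0 0 0 0.6")

```text
time: 18.68
position: [0.4537, 0.1516, 0.046]
ee_rot: [-179.9, 0.1, 180.0]
contact_force: [-1.7, -2.0, 8.8]
opening: 0.0494
gripper_force: 70.8
```

drive_tool(deltas="0 0 -0.3 0 0.6;0 0 -0.7 0 0.6;0 0 -1.2 0 0.6;0 0 -1.5 0 0.6;0 0 -1.5 0 0.6;0 -0.6 -0.8 0 0.6;0.1 -1.4 0 0 0.6;0.2 -2.2 0 0 0.6;0.2 -2.6 0 0 0.6;0.2 -2.6 0 0 0.6")

```text
time: 19.52
position: [0.4458, 0.057, 0.1049]
ee_rot: [-180.0, -0.0, -179.9]
contact_force: [-0.0, -0.1, -3.2]
opening: 0.0488
gripper_force: 73.0
```

drive_tool(deltas="0.2 -2.6 0 0 0.6;0.2 -2.6 0 0 0.6;0.2 -2.4 0 0 0.6;0.1 -1.6 0 0 0.6;0 -0.8 0 0 0.6;0 0 0 0 0.6;0 0 0 0 0.6")

```text
time: 20.1
position: [0.4391, -0.0419, 0.1048]
ee_rot: [180.0, -0.0, 180.0]
contact_force: [0.1, -0.2, -3.4]
opening: 0.0492
gripper_force: 73.1
```

Contact is expected near TCP z = 0.0145.

drive_tool(deltas="-0.1 -0.3 1 0 0.6;0 0 2 0 0.6;0 0 2.2 0 0.6;0 0 1.8 0 0.6;0 0 1 0 0.6;0 0 0.6 0 0.6;0 0 0.2 0 0.6;0 0 0 0 0.6;0 0 0 0 0.6")

```text
time: 20.85
position: [0.4408, -0.0447, 0.0173]
ee_rot: [-180.0, 0.1, -180.0]
contact_force: [0.4, -0.3, -3.3]
opening: 0.049
gripper_force: 73.1
```

drive_tool(deltas="0 0 0.1 0 0.6;0 0 0.1 0 0.6;0 0 0.05 0 0.6;0 0 0.05 0 0.6;0 0 0 0 0.6;0 0 0 0 0.6")

```text
time: 21.35
position: [0.4407, -0.0451, 0.0146]
ee_rot: [-180.0, 0.1, 180.0]
contact_force: [-1.9, 1.1, 5.9]
opening: 0.0488
gripper_force: 74.3
```

drive_tool(deltas="0 0 0 0 0.42;0 0 0 0 0.35;0 0 0 0 0.28;0 0 0 0 0.28;0 0 0 0 0.25;0 0 -1 0 0.2;0 0 -2.5 0 0.2;0 0 -3 0 0.2;0 0.8 -2 0 0.1;0 2 0 0 0")

```text
time: 22.18
position: [0.4436, -0.0188, 0.1025]
ee_rot: [-179.9, 0.4, 179.8]
contact_force: [0.8, 0.7, -0.7]
opening: 0.0853
gripper_force: 0.0
```

drive_tool(deltas="0 2.6 0 0 0;0 2.6 0 0 0;0 2.2 0 0 0;0 1 0 0 0;0 0 0 0 0;0 0 0 0 0")

```text
time: 22.68
position: [0.4402, 0.0669, 0.0987]
ee_rot: [-180.0, -0.0, -179.9]
contact_force: [0.0, 0.1, 0.4]
opening: 0.0856
gripper_force: 0.0
```

```bash
python3 - <<'E'
from h import *
b=shot("scene","s8");shot("top","t8")
cv2.imwrite("pics/c8.png",cv2.resize(b[180:330,140:340],(800,600),interpolation=2)[...,::-1])
m=(cv2.cvtColor(b,cv2.COLOR_RGB2HSV)[...,2]>195).astype(np.uint8)
k=np.zeros_like(m);k[268:302,188:236]=m[268:302,188:236]
n,l,st,ce=cv2.connectedComponentsWithStats(k);i=l[282,212];print(st[i],ce[i],at("scene",*ce[i],.036),proj("scene",np.array([.452,.15,.036])),ctrl.observe()["position"])
E
```

```text
[189 268  43  26 775] [211.06193548 281.42580645] [0.45286024 0.1514776  0.036     ] [212.13380746 281.27631135] [0.44027591 0.06616432 0.09868545]
```

View pics/c8.png

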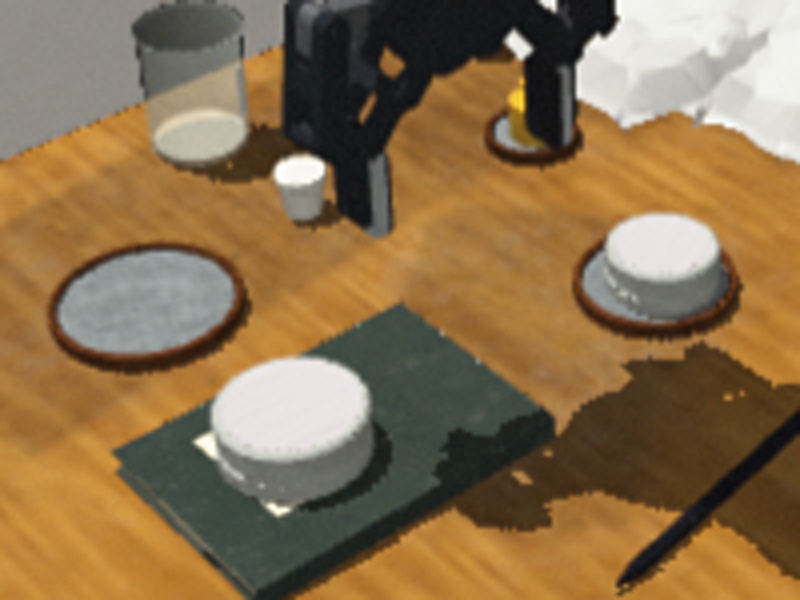

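drive_tool(deltas="-0.3 1.8 0 0 0;-0.4 2.6 0 0 0;-0.4 2.4 0 0 0;-0.1 1.4 0 0 0;0 0.4 0 0 0;0 0 1.5 0 0;0 0 1.5 0 0;0 0 0 0 0;0 0 0 0 0", force=100)

```text
time: 23.53
position: [0.4514, 0.1517, 0.0683]
ee_rot: [-180.0, -0.1, 179.9]
contact_force: [-0.1, -0.2, 0.4]
opening: 0.0857
gripper_force: 0.0
```

drive_tool(deltas="0 -0.1 1.3 0 0;0 0 1.5 0 0;0 0 1.2 0 0;0 0 0.6 0 0;0 0 0.2 0 0;0 0 0 0 0.1;0 0 0 0 0.2;0 0 0 0 0.45;0 0 0 0 0.45;0 0 0 0 0.45")

```text
time: 24.37
position: [0.453, 0.151, 0.0228]
ee_rot: [-179.9, 0.1, 180.0]
contact_force: [-3.3, -5.1, 15.1]
opening: 0.06
gripper_force: 103.9
```

drive_tool(deltas="0 0 -0.4 0 0.45;0 0 -0.4 0 0.45;0 0 -0.6 0 0.45;0 0 -1 0 0.45;0 0 -1.2 0 0.45;0 0 -1.2 0 0.45;0 0 -0.6 0 0.45;0 0 0 0 0.45")

```text
time: 25.03
position: [0.4532, 0.1523, 0.0761]
ee_rot: [180.0, 0.1, -180.0]
contact_force: [-0.2, 0.6, -5.4]
opening: 0.0597
gripper_force: 108.5
```

drive_tool(deltas="-0.6 -0.1 0 0 0.45;-1.4 -0.2 0 0 0.45;-2 -0.2 0 0 0.45;-2.3 -0.3 0 0 0.45;-2.3 -0.3 0 0 0.45;-2 -0.2 0 0 0.45;-1.5 -0.2 0 0 0.45;-0.9 -0.1 0 0 0.45;0 0 0 0 0.45;0 0 0 0 0.45")

```text
time: 25.87
position: [0.5813, 0.1358, 0.0737]
ee_rot: [-180.0, -0.1, 180.0]
contact_force: [-0.3, 1.3, -4.5]
opening: 0.0602
gripper_force: 108.5
```

drive_tool(deltas="-0.25 0 0.8 0 0.45;0 0 1.4 0 0.45;0 0 1.4 0 0.45;0 0 1 0 0.45;0 0 0.5 0 0.45;0 0 0.2 0 0.45;0 0 0 0 0.45;0 0 0 0 0.45")

```text
time: 26.53
position: [0.585, 0.1361, 0.0222]
ee_rot: [180.0, 0.0, -180.0]
contact_force: [0.2, 0.4, -4.9]
opening: 0.0596
gripper_force: 108.5
```

```bash
python3 - <<'E'
from h import *
b=shot("scene","s9")
cv2.imwrite("pics/c9.png",cv2.resize(b[190:310,110:270],(640,480),interpolation=2)[...,::-1])
E
```

```text
(no output)
```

View pics/c9.png

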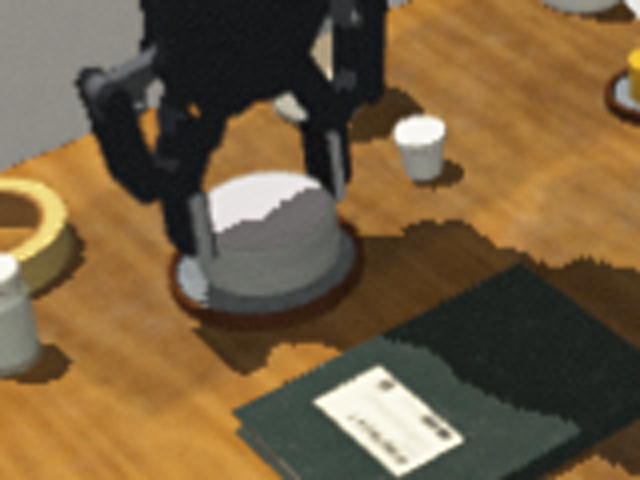

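drive_tool(deltas="0.1 0.2 0.2 0 0.45;0 0 0.2 0 0.45;0 0 0.1 0 0.45;0 0 0.1 0 0.45;0 0 0 0 0.45;0 0 0 0 0.45")

```text
time: 27.08
position: [0.5837, 0.138, 0.0157]
ee_rot: [-180.0, -0.0, 180.0]
contact_force: [-0.9, 0.2, -4.4]
opening: 0.0596
gripper_force: 109.2
```

drive_tool(deltas="0 0 0.05 0 0.45;0 0 0.05 0 0.45;0 0 0.05 0 0.45;0 0 0 0 0.45;0 0 0 0 0.45")

```text
time: 27.5
position: [0.5838, 0.138, 0.0155]
ee_rot: [-180.0, 0.0, -180.0]
contact_force: [-3.5, 0.2, 6.5]
opening: 0.0598
gripper_force: 110.2
```

drive_tool(deltas="0 0 0 0 0.27;0 0 0 0 0.2;0 0 0 0 0.12;0 0 0 0 0.05;0 0 0 0 0;0 0 0 0 0;0 0 -1 0 0;0 0 -2 0 0;0 0 -3 0 0;0 0 -3 0 0")

```text
time: 28.33
position: [0.5828, 0.1379, 0.1052]
ee_rot: [-180.0, -0.1, -180.0]
contact_force: [-0.1, -0.5, -0.5]
opening: 0.0853
gripper_force: 0.0
```

drive_tool(deltas="0 0 -3 0 0;0 0 -3 0 0;2 0 -1 0 0;3 0 0 0 0;3.5 0 0 0 0;3.5 0 0 0 0;3.5 0 0 0 0;2 0 0 0 0;0 0 0 0 0;0 0 0 0 0")

```text
time: 29.17
position: [0.4084, 0.1381, 0.1753]
ee_rot: [180.0, 0.1, -180.0]
contact_force: [-0.6, -0.1, 0.5]
opening: 0.0853
gripper_force: 0.0
```

```bash
python3 - <<'E'
from h import *
b=shot("scene","s10");a=shot("top","t10")
o=np.hstack([cv2.resize(b[190:320,130:430],(800,347),interpolation=2)]);p=cv2.resize(a[140:300,165:405],(375,250),interpolation=2)
o=np.vstack([o,cv2.copyMakeBorder(p,0,0,0,425,0)])
cv2.imwrite("pics/c10.png",o[...,::-1])
E
```

```text
(no output)
```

View pics/c10.png

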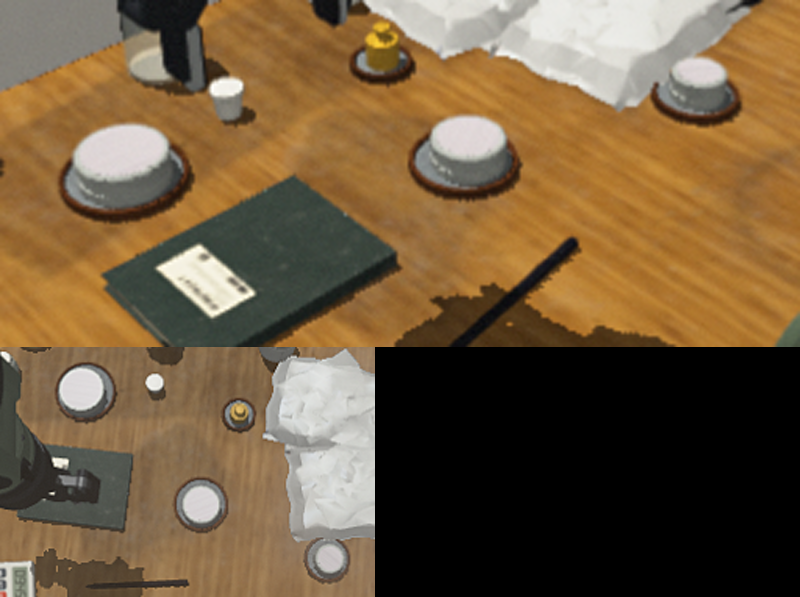

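All four weights sit flat in their matching seats: large (122,160), brass (382,50), medium (468,145) and small (697,85). The notebook has not moved. I'll hand the job in.

```bash
python3 -c "
from cell import ctrl;print(ctrl.sign_off())"
```

```text
the job is handed in; nothing more can be done
None
```

I moved all four weights, top down, into their matching seats and handed the job in at about 29 s; the last pictures show each one upright and flat inside its rim, with the notebook in its place.

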